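# Seat the keyed timer dial on a dryer console

## Task

The big blue timer dial on the dryer's control console stands proud because its notch is not over the orange locating key. With a fingertip, push the dial's white tab sideways to turn the dial, either way round, until the notch lies over the key, then press the dial straight down until it is fully home, and move clear. Do not pinch the tab or pull the dial up; leave the other knob and the things lying about where they are.

Things in the scene. Friction and masses are not known exactly. Their poses are not given: they have to be found in the camera images.
- console: White dryer control console lying face up and fixed on the counter: a box 170 (x) by 340 (y) by 50 mm high. Origin on the counter under the dial's axis; in its own frame the box spans x -85..85 mm and y -100..240 mm, and its face is at height 50 mm. The key lies on the +x side of the dial, the heat knob 155 mm away on the +y side.
- dial (a joint): Turning of the blue dial about its vertical axis (rad), anticlockwise seen from above is positive. 0 or any whole number of turns: notch centred over the key. It turns freely either way for more than a full turn; stiff enough to stay where it is left (0.03 N m, about 1 N at the tab).
- dial_seat (a joint): How far the dial has been pressed down its spindle (m): 0 at the start (standing proud, underside 11 mm above the console's face), 0.010 fully home (underside 1 mm above the face). A push fit: it takes about 7 N to slide it, straight down at any spot on the dial, and it stays where it is left. With the notch off the key, it stops on the key at about 0.0025. Negative: pulled up.
- dial_hub (a point): Middle of the top of the dial's round hub (blue with a grey spot, 26 mm across), on the dial's axis: the natural place to press. The dial is a blue disc 110 mm across and 8 mm thick; the hub stands 10 mm above the disc's top face, so at the start this point is 79 mm above the counter, and 69 mm when home.
- dial_notch (a point): Middle of the notch on the disc's top face, 50 mm from the axis: a slot 16 mm wide cut in from the rim to 38 mm from the axis. It lies exactly opposite the tab.
- dial_tab (a point): Middle of the tab's top edge, 33 mm from the axis. The tab is a white upright radial rib on the disc's top face, reaching from 20 to 46 mm from the axis, 16 mm thick overall; its core (6 mm) stands 18 mm above the disc's face and its two sides 13 mm. Push it sideways with a fingertip just above the disc's face (69 mm above the counter at the start).
- key_mid (a point): Top of the orange locating key on the console's face, 50 mm from the dial's axis. The key is a fixed rounded rib lying radially from 40 to 68 mm from the axis, 8 mm wide and 8.5 mm high; its outer end shows beyond the dial's rim. The notch has 4 mm of play over it on each side.
- tab_left: One long side of the dial's tab, an upright white face 26 by 13 mm (the anticlockwise side seen from above); turns with the dial. Origin at its lower edge, on the disc's face.
- tab_right: The other long side of the tab (the clockwise side), the same size.
- heat_knob (a joint): The console's smaller white knob, 44 mm high and 36 mm across on a grey 60 mm base, its axis 155 mm from the dial's towards the console's +y end and 25 mm to its +x side. 0 as it stands (rad). Leave it.
- screwdriver: Screwdriver lying on the counter near the console's -x side. Bystander; origin under its middle.
- spare_knob: Small black round knob, 34 mm across and 20 mm high, standing on the console's face near its +y end. Bystander; origin under its middle.
- clothes_peg: Wooden clothes peg, 70 by 12 by 12 mm, lying on the console's face between dial and spare knob. Bystander; origin under its middle.
- detergent: Amber bottle, 68 mm across and 190 mm high. Bystander; origin under its middle.
- tablet_jar: White jar with a blue cap, 80 mm across and 120 mm high. Bystander; origin under its middle.
- screw_cup: Small steel cup, 70 mm across and 60 mm high. Bystander; origin under its middle.
- lint_brush: Brush lying on the counter beside the console, on its +x side. Bystander; origin under its middle.

How it is judged:
On the way, in this order (a step that is already met when the one before it is completed fails the run):
1. the notch was turned over the key while the dial still stood proud (horizontal distance between dial_notch and key_mid below 0.008 m and value of joint dial_seat below 0.006 m).
2. the dial was pressed home over the key (horizontal distance between dial_notch and key_mid below 0.006 m and value of joint dial_seat above 0.0085 m), for 0.1 s.
At the end, for the whole second after the job is handed in: The dial is pressed down at least 8.5 of its 10 mm, its notch within 6 mm of the key's middle, the dial at rest; nothing else moved by more than 30 mm (heat knob under 0.2 rad) (all of step 2 and linear speed of tab_left below 0.01 m/s); the robot touches nothing.
It fails at once if the dial was pulled up on its spindle by more than 4 mm (value of joint dial_seat below -0.004 m).
It fails at once if the dial's tab was pinched between two fingers (over 2 N on both its sides at once) (contact force between the fingers and tab_left above 2 N and contact force between the fingers and tab_right above 2 N).
It fails at once if the heat knob was turned by more than 0.2 rad (value of joint heat_knob above 0.2 rad).
It fails at once if something lying about was lifted or moved by more than 30 mm (distance of any of screwdriver, spare_knob, clothes_peg, detergent, tablet_jar, screw_cup, lint_brush from where it was at the start of the episode above 0.03 m).
It also fails if it takes over 51 s, if anything falls off the work surface, if the arm or the gripper's body presses on something with over 40 N, if the wrist force passes 120 N, or if a joint passes its speed limit or range.

## Robot

A 7-joint arm with a two-finger parallel gripper is mounted at the origin on the work surface. World frame = base frame: x ahead of the robot, y to its left, z up, the work surface at z = 0. Lengths are in m, angles in rad, forces in N, time in s.
With the tool pointing down it reaches from about 0.4 to 0.85 m from the base axis. Payload 4.5 kg.
Tool frame: the origin (TCP) lies on the centre line of the jaws, within the pads' length; the fingertips stand 11 mm ahead of it and the grasp point (between the pads) lies 8 mm behind it; z points along the fingers, y is the line along which they close (so a half turn about z gives the same grasp; the last joint's range is limited). The gripper opens to 88 mm and grips with 3 to 60 N. Pads are 18 mm wide; open, the fingers measure 123 mm over their backs; the gripper's body (75 mm by 187 mm) begins 45 mm behind the grasp point.
Start: joints at [1.299, 0.689, -0.195, 1.565, 0.157, 0.902, -0.215], TCP at [0.188, -0.596, 0.25] pointing down, gripper open.
Joint ranges: [-3.01, 3.01], [-0.46, 2.08], [-1.47, 1.51], [0.13, 2.56], [-1, 4.14], [0.04, 2.09], [-2.66, 2.66]. Speed limits (rad/s): [2.57, 2.57, 3.14, 3.14, 3.14, 3.14, 3.14].

## Interface

Orientations are given as a unit quaternion [x, y, z, w].
In Python, from plant import * gives the robot as it stands. The module is installed in compiled form; this text tells all that it offers.
- The arm moves only by the tool send_rows, never from a script. Its argument "motion" is a list of rows, each an object of numbers: "x", "y", "z": the shift along the tool's x, y, z in cm; "rx", "ry", "rz": the turn, a rotation vector about the tool's x, y, z in rad; "jaw": the finger opening in cm, from 0 to 8.81. In form: [{"x": .., "y": .., "z": .., "rx": .., "ry": .., "rz": .., "jaw": ..}, ...]. A call has exactly 5 rows; each row shifts and turns the commanded pose from where the row before left it, along the tool's axes as they then stand; what a row does not reach is not made up. A row lasts 1/10 s, in which the tool goes at most 50 mm and 8.59 degrees, less where a joint would pass 70% of its speed; a pose out of reach is approached as far as the arm can. A call is refused whole if a number of a shift passes 5 or a number of a turn 0.15, either way. A call with a gripper value outside its range is refused whole. The fingers move at their own pace and stop on an object; "grip_force" is the grip in N (left out, the last holds). Time passes only in rows, so rows that do not move let the fingers close, or fill a call up. It gives the time, the measured TCP pose, the force, the opening and the grip force at its end, in the units of the state.
- get_state(): the state, without advancing time (a new reading comes with each control period).
- snapshot(name): name is "scene" or "top" or "wrist"; returns a dict with "img" (384x512x3 uint8, red, green, blue), "vertical_fov" (degrees; the focal length in pixels is half the picture's height over the tangent of half this angle, whatever the lens; pixels are square), "cx", "cy" (the principal point, pixels), "extrinsics" (4x4, takes a point from camera to world coordinates). Camera axes: x right, y up, looking along -z (the intrinsics and any distortion apply to the point x, -y, -z); pixel columns grow to the right and rows downward; lengths in m; the calibration is good to about 2 mm. A picture is of the moment at which its call begins. There is no depth.
- finish_job(): hands the job in; it is judged then, once.
The state is a dict: "clock": time; "q": joint angles; "qd": joint speeds; "joint_torque": joint torques, N m; "tool_pos": TCP position; "eef_rot": TCP orientation; "contact_force": force on the tool from outside, world axes, zero at the start; "moment": the same for the moment, N m; "opening": opening from 0.0 (shut) to 1.0 (fully open); "finger_force": force on a finger pad.
Only numpy, scipy, OpenCV 4.12 (cv2) and the standard library are available. Lean on these libraries where they do the work, as an engineer would, in place of code of your own. Each camera call takes 0.05 s, during which the arm holds its last target. There are 200 camera calls.

## Working session

There is one attempt and no reset: what is moved stays moved. The work goes in short steps, Python scripts to look and compute and a tool call to move; the robot and the scene stay as the last step left them, time stands still between calls to the robot, and variables do not carry over. Pictures are saved under pics/ and viewed, at most 10 in all, crops included, and the job is handed in when it is done.

Besides the shell and the picture viewer there is one more tool, called as a command line: name --argument value ..., lists and objects as JSON in quotes. send_rows: Moves the arm, as the interface text tells. Its arguments: {"type":"object","properties":{"motion":{"type":"array"},"grip_force":{"type":"number"}},"required":["motion"]}

```bash
mkdir -p pics; cat > h.py <<'E'
from plant import *
import numpy as np, cv2
def ray(s,u,v):
    f=s["img"].shape[0]/2/np.tan(np.radians(s["vertical_fov"])/2)
    d=np.array([(u-s["cx"])/f,-(v-s["cy"])/f,-1.]);T=np.array(s["extrinsics"])
    return T[:3,3],T[:3,:3]@d
def onz(s,u,v,z):
    o,d=ray(s,u,v);return o+d*(z-o[2])/d[2]
def save(s,n,crop=None,k=1):
    im=s["img"][:,:,::-1]
    if crop: a,b,c,d=crop; im=im[b:d,a:c]
    cv2.imwrite("pics/"+n,cv2.resize(im,None,fx=k,fy=k))
E
python3 - <<'E'
from h import *
a=snapshot("scene");b=snapshot("top")
c=np.hstack([a["img"],b["img"]])
for n,s in(("scene",a),("top",b)):
    print(n,{k:np.round(v,3).tolist() for k,v in s.items() if k!="img"})
save(b,"top.png",k=1.5);save(a,"scene.png",k=1.5)
print(get_state())
E
```

```text
scene {'vertical_fov': 51.737, 'cx': 255.622, 'cy': 190.073, 'extrinsics': [[-0.569, -0.559, 0.603, 1.297], [0.822, -0.371, 0.431, 0.576], [-0.017, 0.741, 0.671, 0.898], [0.0, 0.0, 0.0, 1.0]]}
top {'vertical_fov': 48.634, 'cx': 251.903, 'cy': 192.025, 'extrinsics': [[0.014, 0.997, -0.08, 0.435], [-1.0, 0.015, 0.008, 0.046], [0.009, 0.08, 0.997, 1.64], [0.0, 0.0, 0.0, 1.0]]}
{'clock': 0.1, 'q': array([ 1.29874714,  0.68988839, -0.19453139,  1.56623039,  0.15726533,
        0.90255434, -0.21510663]), 'qd': array([-0.00082284, -0.00207072,  0.00015066, -0.00133533, -0.0004839 ,
       -0.00021539, -0.00061127]), 'joint_torque': array([-2.64470065e-03, -5.28502750e+01, -1.27120335e+00, -1.53837740e+01,
       -5.25341230e-02,  1.96536006e-03,  5.17232388e-05]), 'tool_pos': array([ 0.18798952, -0.59546621,  0.24900041]), 'eef_rot': array([ 9.88325206e-01,  1.52356721e-01, -1.77255549e-04, -8.27496946e-04]), 'contact_force': array([ 0.40878538, -0.40179556, -0.0122222 ]), 'moment': array([ 0.01723198, -0.00600161, -0.01276686]), 'finger_force': 0.0, 'opening': 1.0007387483870314}
```

View pics/top.png

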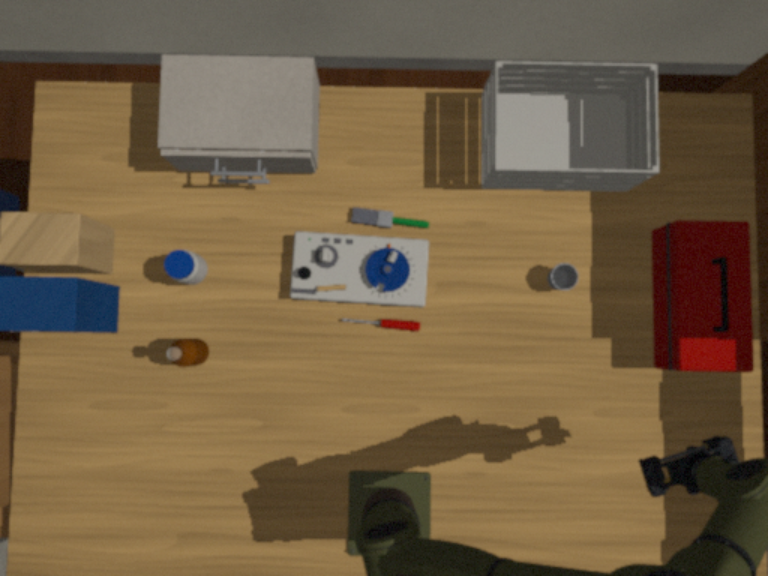

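View pics/scene.png

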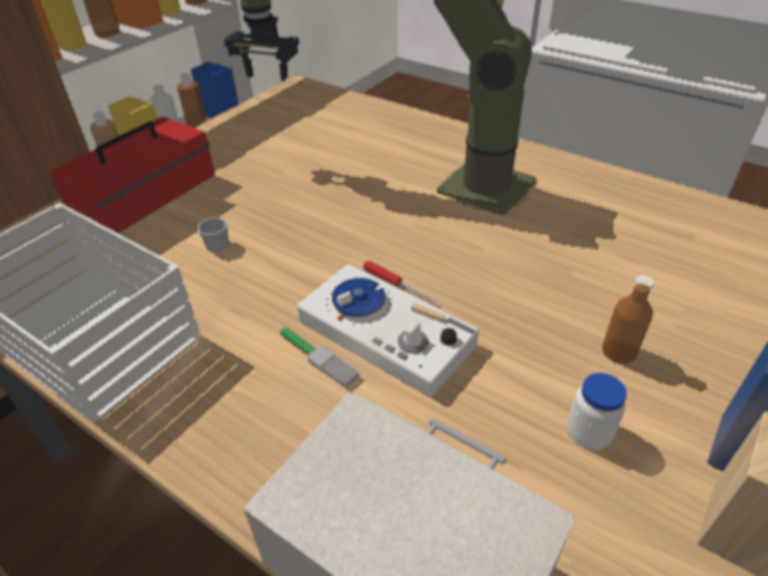

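The top view (1.5x) shows the console at (360,268), the dial at (388,269), the orange key near (388,246), the white tab near (391,257) and the notch near (380,287). The scene view agrees. Next: a zoomed crop plus colour masks.

```bash
python3 - <<'E'
from h import *
b=snapshot("top");a=snapshot("scene")
im=np.vstack([cv2.resize(b["img"][145:215,185:295],None,fx=5,fy=5,interpolation=2)[:, :550],cv2.resize(a["img"][170:220,190:300],None,fx=5,fy=5,interpolation=2)])
cv2.imwrite("pics/crop.png",im[:600,:,::-1])
for n,s,(x0,y0,x1,y1) in(("top",b,(190,150,292,208)),("scene",a,(195,170,270,225))):
    h=cv2.cvtColor(s["img"],cv2.COLOR_RGB2HSV);H,S,V=[h[:,:,i].astype(int) for i in range(3)]
    roi=np.zeros(H.shape,bool);roi[y0:y1,x0:x1]=1
    blue=roi&(H>100)&(H<130)&(S>120);org=roi&((H<14)|(H>172))&(S>90)&(V>60)
    if n=="top": org[195:]=0
    else: org[:200]=0
    c=cv2.convexHull(np.argwhere(blue)[:,::-1].astype(np.float32).reshape(-1,1,2))
    e=cv2.fitEllipse(c);print(n,"dial",e,onz(s,*e[0],.069))
    p=np.argwhere(org)[:,::-1];print("key",len(p),p.mean(0),onz(s,*p.mean(0),.058))
    cc=np.array(e[0])
    if n=="top":
        m=roi&(S<60)&(V>90)
        w=np.zeros(m.shape,np.uint8);cv2.ellipse(w,(round(cc[0]),round(cc[1])),(13,13),0,0,360,1,-1)
        q=np.argwhere(m&(w>0))[:,::-1]
        for z in q: 
            P=onz(s,*z,.08)[:2]-onz(s,*cc,.069)[:2];print(z,np.round(P*1000),V[z[1],z[0]],end=";")
        con=(S<70)&(V>110)&roi;print(cv2.minAreaRect(np.argwhere(con)[:,::-1].astype(np.float32)))
E
```

```text
top dial ((257.7292175292969, 179.26014709472656), (27.51999855041504, 28.284732818603516), 101.64070129394531) [0.60889923 0.01277014 0.069     ]
key 3 [258.66666667 163.33333333] [0.6703127  0.00982173 0.058     ]
[262 167] [ 45. -15.] 114;[263 167] [ 45. -19.] 119;[261 168] [ 41. -11.] 103;[262 168] [ 41. -15.] 137;[263 168] [ 41. -19.] 141;[264 168] [ 41. -22.] 130;[261 169] [ 37. -11.] 118;[262 169] [ 37. -15.] 148;[263 169] [ 37. -19.] 154;[264 169] [ 37. -22.] 135;[260 170] [33. -8.] 105;[261 170] [ 33. -11.] 135;[262 170] [ 33. -15.] 155;[263 170] [ 34. -19.] 154;[264 170] [ 34. -23.] 127;[259 171] [30. -4.] 97;[260 171] [30. -8.] 126;[261 171] [ 30. -11.] 145;[262 171] [ 30. -15.] 152;[263 171] [ 30. -19.] 146;[264 171] [ 30. -23.] 121;[259 172] [26. -4.] 100;[260 172] [26. -8.] 133;[261 172] [ 26. -12.] 155;[262 172] [ 26. -15.] 152;[263 172] [ 26. -19.] 132;[259 173] [22. -4.] 105;[260 173] [22. -8.] 133;[261 173] [ 22. -12.] 151;[262 173] [ 22. -15.] 144;[263 173] [ 22. -19.] 124;[260 174] [18. -8.] 99;[261 174] [ 19. -12.] 123;[262 174] [ 19. -15.] 126;[257 180] [-4.  3.] 91;[252 189] [-38.  21.] 95;[252 190] [-41.  21.] 104;[253 190] [-41.  17.] 91;[252 191] [-45.  21.] 119;[253 191] [-45.  17.] 95;[254 191] [-45.  13.] 92;[255 191] [-45.  10.] 91;((239.88735961914062, 175.0666961669922), (90.14581298828125, 52.73112106323242), 3.8654611110687256)
scene dial ((238.39903259277344, 197.546142578125), (23.238910675048828, 33.832157135009766), 86.02088928222656) [0.60978579 0.0194294  0.069     ]
key 12 [226.66666667 210.66666667] [0.66625284 0.01688057 0.058     ]
```

View pics/crop.png

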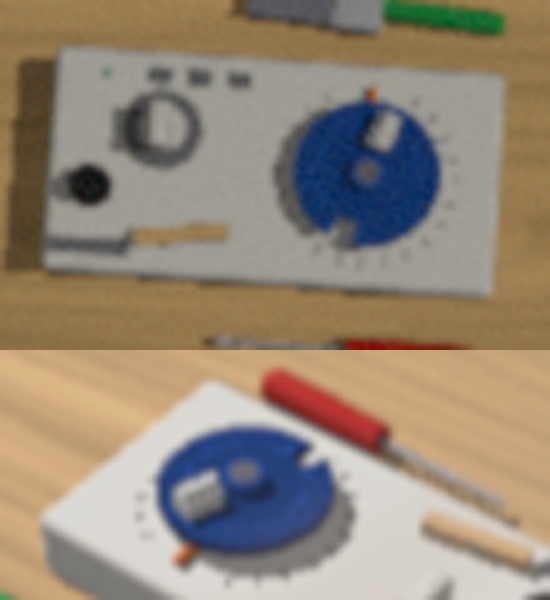

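The tab points at about -26° in world, the key at about -3°, and the tab must end near 177°. I'll turn it about 157° clockwise, which sweeps the -y side away from the heat knob. Finger plan: jaws shut, tool x pointing radially inward. I'll hover first and refine with the wrist camera.

```bash
cat >> h.py <<'E'
def yaw(s):
    x,y,z,w=s["eef_rot"]; return np.arctan2(2*(x*y+z*w),1-2*(y*y+z*z))
def plan(tgt,yt,n):
    s=get_state();p=np.array(s["tool_pos"]);a=yaw(s);d=(np.array(tgt)-p)/n*100;da=((yt-a+np.pi)%(2*np.pi)-np.pi)/n
    print("from",p.round(4),"yaw",a.round(4))
    for i in range(n):
        c,t=np.cos(a+i*da),np.sin(a+i*da)
        print({"x":round(c*d[0]+t*d[1],2),"y":round(t*d[0]-c*d[1],2),"z":round(-d[2],2),"rz":round(-da,3),"jaw":0})
E
python3 -c "
from h import *
plan((.61,.015,.25),np.radians(154),20)"
```

```text
from [ 0.188  -0.5957  0.2492] yaw 0.3059
{'x': np.float64(2.93), 'y': np.float64(-2.28), 'z': np.float64(-0.0), 'rz': np.float64(-0.119), 'jaw': 0}
{'x': np.float64(3.18), 'y': np.float64(-1.91), 'z': np.float64(-0.0), 'rz': np.float64(-0.119), 'jaw': 0}
{'x': np.float64(3.39), 'y': np.float64(-1.52), 'z': np.float64(-0.0), 'rz': np.float64(-0.119), 'jaw': 0}
{'x': np.float64(3.54), 'y': np.float64(-1.11), 'z': np.float64(-0.0), 'rz': np.float64(-0.119), 'jaw': 0}
{'x': np.float64(3.65), 'y': np.float64(-0.68), 'z': np.float64(-0.0), 'rz': np.float64(-0.119), 'jaw': 0}
{'x': np.float64(3.7), 'y': np.float64(-0.24), 'z': np.float64(-0.0), 'rz': np.float64(-0.119), 'jaw': 0}
{'x': np.float64(3.71), 'y': np.float64(0.2), 'z': np.float64(-0.0), 'rz': np.float64(-0.119), 'jaw': 0}
{'x': np.float64(3.66), 'y': np.float64(0.64), 'z': np.float64(-0.0), 'rz': np.float64(-0.119), 'jaw': 0}
{'x': np.float64(3.55), 'y': np.float64(1.07), 'z': np.float64(-0.0), 'rz': np.float64(-0.119), 'jaw': 0}
{'x': np.float64(3.4), 'y': np.float64(1.48), 'z': np.float64(-0.0), 'rz': np.float64(-0.119), 'jaw'
[... 362 characters left out ...]
2.88), 'z': np.float64(-0.0), 'rz': np.float64(-0.119), 'jaw': 0}
{'x': np.float64(1.98), 'y': np.float64(3.14), 'z': np.float64(-0.0), 'rz': np.float64(-0.119), 'jaw': 0}
{'x': np.float64(1.6), 'y': np.float64(3.35), 'z': np.float64(-0.0), 'rz': np.float64(-0.119), 'jaw': 0}
{'x': np.float64(1.19), 'y': np.float64(3.52), 'z': np.float64(-0.0), 'rz': np.float64(-0.119), 'jaw': 0}
{'x': np.float64(0.76), 'y': np.float64(3.63), 'z': np.float64(-0.0), 'rz': np.float64(-0.119), 'jaw': 0}
{'x': np.float64(0.32), 'y': np.float64(3.7), 'z': np.float64(-0.0), 'rz': np.float64(-0.119), 'jaw': 0}
{'x': np.float64(-0.12), 'y': np.float64(3.71), 'z': np.float64(-0.0), 'rz': np.float64(-0.119), 'jaw': 0}
```

send_rows --motion '[{"x": 2.9,"y": -2.3,"z": 0,"rz": -0.12,"jaw": 0},{"x": 3.2,"y": -1.9,"z": 0,"rz": -0.12,"jaw": 0},{"x": 3.4,"y": -1.5,"z": 0,"rz": -0.12,"jaw": 0},{"x": 3.5,"y": -1.1,"z": 0,"rz": -0.12,"jaw": 0},{"x": 3.7,"y": -0.7,"z": 0,"rz": -0.12,"jaw": 0}]' --grip_force 10

```text
schema error: expected keys x, y, z, rx, ry, rz, jaw
```

send_rows --motion '[{"x": 3.7,"y": -0.2,"z": 0,"rz": -0.12,"jaw": 0},{"x": 3.7,"y": 0.2,"z": 0,"rz": -0.12,"jaw": 0},{"x": 3.7,"y": 0.6,"z": 0,"rz": -0.12,"jaw": 0},{"x": 3.5,"y": 1.1,"z": 0,"rz": -0.12,"jaw": 0},{"x": 3.4,"y": 1.5,"z": 0,"rz": -0.12,"jaw": 0}]'

```text
schema error: expected keys x, y, z, rx, ry, rz, jaw
```

```bash
python3 -c "
from h import *
s=get_state();print(s['q'],s['opening'])
plan((.61,.015,.25),np.radians(154),10)"|sed 's/np.float64//g'
```

```text
[ 1.29879642  0.68965162 -0.19453577  1.56589272  0.15730354  0.90250284
 -0.21509779] 1.0063097095712432
from [ 0.188  -0.5957  0.2492] yaw 0.3059
{'x': (5.86), 'y': (-4.55), 'z': (-0.01), 'rz': (-0.238), 'jaw': 0}
{'x': (6.77), 'y': (-3.04), 'z': (-0.01), 'rz': (-0.238), 'jaw': 0}
{'x': (7.3), 'y': (-1.36), 'z': (-0.01), 'rz': (-0.238), 'jaw': 0}
{'x': (7.41), 'y': (0.4), 'z': (-0.01), 'rz': (-0.238), 'jaw': 0}
{'x': (7.11), 'y': (2.14), 'z': (-0.01), 'rz': (-0.238), 'jaw': 0}
{'x': (6.4), 'y': (3.76), 'z': (-0.01), 'rz': (-0.238), 'jaw': 0}
{'x': (5.33), 'y': (5.16), 'z': (-0.01), 'rz': (-0.238), 'jaw': 0}
{'x': (3.97), 'y': (6.27), 'z': (-0.01), 'rz': (-0.238), 'jaw': 0}
{'x': (2.37), 'y': (7.03), 'z': (-0.01), 'rz': (-0.238), 'jaw': 0}
{'x': (0.65), 'y': (7.39), 'z': (-0.01), 'rz': (-0.238), 'jaw': 0}
```

All keys are required.

send_rows --motion '[{"x": 2.9,"y": -2.3,"z": 0,"rx": 0,"ry": 0,"rz": -0.12,"jaw": 0},{"x": 3.2,"y": -1.9,"z": 0,"rx": 0,"ry": 0,"rz": -0.12,"jaw": 0},{"x": 3.4,"y": -1.5,"z": 0,"rx": 0,"ry": 0,"rz": -0.12,"jaw": 0},{"x": 3.5,"y": -1.1,"z": 0,"rx": 0,"ry": 0,"rz": -0.12,"jaw": 0},{"x": 3.7,"y": -0.7,"z": 0,"rx": 0,"ry": 0,"rz": -0.12,"jaw": 0}]' --grip_force 10

```text
clock: 0.7
tool_pos: [0.294, -0.4418, 0.2497]
eef_rot: [0.898, 0.44, -0.0, 0.0]
contact_force: [0.5, 0.3, -0.2]
opening: 0.566
finger_force: 0.0
```

send_rows --motion '[{"x": 3.7,"y": -0.2,"z": 0,"rx": 0,"ry": 0,"rz": -0.12,"jaw": 0},{"x": 3.7,"y": 0.2,"z": 0,"rx": 0,"ry": 0,"rz": -0.12,"jaw": 0},{"x": 3.7,"y": 0.6,"z": 0,"rx": 0,"ry": 0,"rz": -0.12,"jaw": 0},{"x": 3.5,"y": 1.1,"z": 0,"rx": 0,"ry": 0,"rz": -0.12,"jaw": 0},{"x": 3.4,"y": 1.5,"z": 0,"rx": 0,"ry": 0,"rz": -0.12,"jaw": 0}]'

```text
clock: 1.2
tool_pos: [0.3989, -0.2889, 0.2497]
eef_rot: [0.728, 0.685, -0.0, 0.0]
contact_force: [-0.3, -0.2, 0.1]
opening: 0.117
finger_force: 0.0
```

```bash
python3 -c "
from h import *
s=get_state();print(s['q'],s['opening'])
plan((.61,.015,.25),np.radians(154),10)"|sed 's/np.float64//g'
```

```text
[ 0.86688516  0.55455271 -0.52052795  1.94619801  0.39810789  0.7425665
  0.05261326] 0.11742152690517588
from [ 0.3989 -0.2889  0.2497] yaw 1.5104
{'x': (3.16), 'y': (1.92), 'z': (-0.0), 'rz': (-0.118), 'jaw': 0}
{'x': (2.91), 'y': (2.28), 'z': (-0.0), 'rz': (-0.118), 'jaw': 0}
{'x': (2.62), 'y': (2.61), 'z': (-0.0), 'rz': (-0.118), 'jaw': 0}
{'x': (2.3), 'y': (2.9), 'z': (-0.0), 'rz': (-0.118), 'jaw': 0}
{'x': (1.94), 'y': (3.15), 'z': (-0.0), 'rz': (-0.118), 'jaw': 0}
{'x': (1.56), 'y': (3.36), 'z': (-0.0), 'rz': (-0.118), 'jaw': 0}
{'x': (1.16), 'y': (3.52), 'z': (-0.0), 'rz': (-0.118), 'jaw': 0}
{'x': (0.73), 'y': (3.63), 'z': (-0.0), 'rz': (-0.118), 'jaw': 0}
{'x': (0.3), 'y': (3.69), 'z': (-0.0), 'rz': (-0.118), 'jaw': 0}
{'x': (-0.13), 'y': (3.7), 'z': (-0.0), 'rz': (-0.118), 'jaw': 0}
```

send_rows --motion '[{"x": 3.2,"y": 1.9,"z": 0,"rx": 0,"ry": 0,"rz": -0.12,"jaw": 0},{"x": 2.9,"y": 2.3,"z": 0,"rx": 0,"ry": 0,"rz": -0.12,"jaw": 0},{"x": 2.6,"y": 2.6,"z": 0,"rx": 0,"ry": 0,"rz": -0.12,"jaw": 0},{"x": 2.3,"y": 2.9,"z": 0,"rx": 0,"ry": 0,"rz": -0.12,"jaw": 0},{"x": 1.9,"y": 3.2,"z": 0,"rx": 0,"ry": 0,"rz": -0.12,"jaw": 0}]'

```text
clock: 1.7
tool_pos: [0.505, -0.1371, 0.2497]
eef_rot: [0.493, 0.87, -0.0, 0.0]
contact_force: [1.0, -0.9, 0.5]
opening: 0.005
finger_force: 0.0
```

send_rows --motion '[{"x": 1.6,"y": 3.4,"z": 0,"rx": 0,"ry": 0,"rz": -0.12,"jaw": 0},{"x": 1.2,"y": 3.5,"z": 0,"rx": 0,"ry": 0,"rz": -0.12,"jaw": 0},{"x": 0.7,"y": 3.6,"z": 0,"rx": 0,"ry": 0,"rz": -0.12,"jaw": 0},{"x": 0.3,"y": 3.7,"z": 0,"rx": 0,"ry": 0,"rz": -0.12,"jaw": 0},{"x": -0.1,"y": 3.7,"z": 0,"rx": 0,"ry": 0,"rz": -0.12,"jaw": 0}]'

```text
clock: 2.2
tool_pos: [0.6086, 0.0164, 0.2495]
eef_rot: [0.214, 0.977, -0.0, -0.0]
contact_force: [-0.3, 0.1, -0.4]
opening: 0.004
finger_force: 0.0
```

```bash
python3 -c "
from h import *
s=get_state();print(s['q'],s['opening'],s['tool_pos'],yaw(s))
w=snapshot('wrist');save(w,'w1.png',k=1.5);print(w['vertical_fov'],w['cx'],w['cy'],w['extrinsics'])
np.savez('w1.npz',**w)"
```

```text
[ 0.32380913  0.76874745 -0.79962675  1.59869435  0.61580894  1.04271766
  0.48359019] 0.0037676153720485094 [0.60863948 0.01640088 0.24946765] 2.7101340006627845
59.80739701661835 255.69233055981724 189.31030578403318 [[ 0.41966927 -0.86177156 -0.28500435  0.53398217]
 [ 0.90767601  0.39795879  0.13324062  0.04985344]
 [-0.00140299 -0.3146086   0.94922045  0.38542085]
 [ 0.          0.          0.          1.        ]]
```

View pics/w1.png

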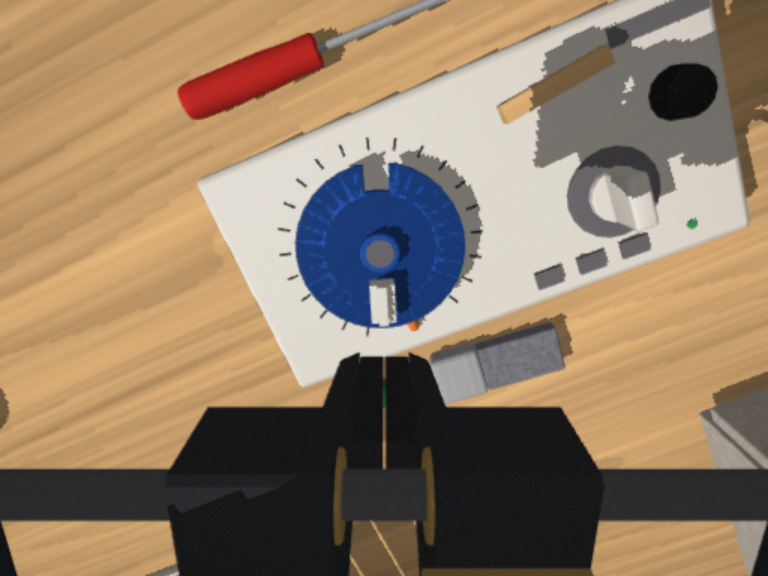

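The wrist view (1.5x) is clear: hub spot (380,254), tab (383,302), notch (376,177), orange key end (413,326). I'll compute the exact geometry from it.

```bash
python3 - <<'E'|sed 's/np.float64//g'
from h import *
s=dict(np.load("w1.npz"))
h=cv2.cvtColor(s["img"],cv2.COLOR_RGB2HSV).astype(int);H,S,V=h[...,0],h[...,1],h[...,2]
R=np.zeros(H.shape,bool);R[100:225,190:325]=1
def cen(m):
    n,l,st,c=cv2.connectedComponentsWithStats(m.astype(np.uint8));i=1+np.argmax(st[1:,4]);return c[i],st[i,4],l==i
spot=R.copy();spot[:155]=0;spot[183:]=0;spot[:,:240]=0;spot[:,265:]=0
c,n,_=cen(spot&(S<80)&(V>60));hub=onz(s,*c,.079);print("hub",c,n,hub)
blue=R&(H>100)&(H<130)&(S>120);_,_,m=cen(blue)
e=cv2.fitEllipse(cv2.convexHull(np.argwhere(m)[:,::-1].astype(np.float32).reshape(-1,1,2)))
print("disc",e,onz(s,*e[0],.069))
c,n,_=cen(R&(H<15)&(S>150)&(np.arange(384)[:,None]>205));k=onz(s,*c,.056);d=k-hub;print("key",c,n,k,np.hypot(*d[:2]),np.degrees(np.arctan2(d[1],d[0])))
t=R.copy();t[:184]=0;t[219:]=0;t[:,:240]=0;t[:,268:]=0
c,n,_=cen(t&(S<80)&(V>110));k=onz(s,*c,.085);d=k-hub;print("tab",c,n,k,np.hypot(*d[:2]),np.degrees(np.arctan2(d[1],d[0])))
c=(376.5/1.5,177/1.5);k=onz(s,*c,.069);d=k-hub;print("notch",k,np.hypot(*d[:2]),np.degrees(np.arctan2(d[1],d[0])))
for c in((200,182),(303,386),(748,225)):print(onz(s,c[0]/1.5,c[1]/1.5,.05))
E
```

```text
hub [252.87452471 168.84790875] 263 [0.60632217 0.01299092 0.079     ]
disc ((253.2411651611328, 162.9053955078125), (109.6904296875, 112.11255645751953), 92.62140655517578) [0.60342027 0.01463165 0.069     ]
key [275.6 216.7] 30 [0.66979355 0.00998569 0.056     ] 0.06354247869181631 -2.710796644841141
tab [255.04320988 203.56378601] 486 [0.63702869 0.00105722 0.085     ] 0.03294394333423582 -21.237970658121398
notch [0.56356661 0.03086513 0.069     ] 0.04634140080678486 157.31234338992013
[ 0.51931706 -0.07761699  0.05      ]
[ 0.68298756 -0.08672181  0.05      ]
[0.70010366 0.24494035 0.05      ]
```

```bash
python3 - <<'E'|sed 's/np.float64//g'
from h import *
s=get_state();p=s['tool_pos'];a=yaw(s);n=20;da=2.93/n;d=(np.array([.651,.036,.13])-p)/n*100
for i in range(n):
    c,t=np.cos(a+i*da),np.sin(a+i*da);print(round(c*d[0]+t*d[1],2),round(t*d[0]-c*d[1],2),round(-d[2],2),-da)
E
```

```text
-0.16 0.13 0.6 -0.14650000000000002
-0.18 0.11 0.6 -0.14650000000000002
-0.19 0.08 0.6 -0.14650000000000002
-0.2 0.05 0.6 -0.14650000000000002
-0.21 0.03 0.6 -0.14650000000000002
-0.21 -0.01 0.6 -0.14650000000000002
-0.2 -0.04 0.6 -0.14650000000000002
-0.2 -0.06 0.6 -0.14650000000000002
-0.19 -0.09 0.6 -0.14650000000000002
-0.17 -0.12 0.6 -0.14650000000000002
-0.15 -0.14 0.6 -0.14650000000000002
-0.13 -0.16 0.6 -0.14650000000000002
-0.1 -0.18 0.6 -0.14650000000000002
-0.08 -0.19 0.6 -0.14650000000000002
-0.05 -0.2 0.6 -0.14650000000000002
-0.02 -0.21 0.6 -0.14650000000000002
0.01 -0.21 0.6 -0.14650000000000002
0.04 -0.2 0.6 -0.14650000000000002
0.07 -0.19 0.6 -0.14650000000000002
0.1 -0.18 0.6 -0.14650000000000002
```

send_rows --motion '[{"x": -0.2,"y": 0.1,"z": 0.6,"rx": 0,"ry": 0,"rz": -0.146,"jaw": 0},{"x": -0.2,"y": 0.1,"z": 0.6,"rx": 0,"ry": 0,"rz": -0.146,"jaw": 0},{"x": -0.2,"y": 0.1,"z": 0.6,"rx": 0,"ry": 0,"rz": -0.146,"jaw": 0},{"x": -0.2,"y": 0.05,"z": 0.6,"rx": 0,"ry": 0,"rz": -0.146,"jaw": 0},{"x": -0.2,"y": 0,"z": 0.6,"rx": 0,"ry": 0,"rz": -0.146,"jaw": 0}]'

```text
clock: 2.75
tool_pos: [0.6184, 0.0171, 0.2192]
eef_rot: [-0.149, 0.989, -0.0, -0.0]
contact_force: [-0.5, -1.1, -0.2]
opening: 0.007
finger_force: 0.0
```

send_rows --motion '[{"x": -0.2,"y": 0,"z": 0.6,"rx": 0,"ry": 0,"rz": -0.146,"jaw": 0},{"x": -0.2,"y": 0,"z": 0.6,"rx": 0,"ry": 0,"rz": -0.146,"jaw": 0},{"x": -0.2,"y": -0.1,"z": 0.6,"rx": 0,"ry": 0,"rz": -0.146,"jaw": 0},{"x": -0.2,"y": -0.1,"z": 0.6,"rx": 0,"ry": 0,"rz": -0.146,"jaw": 0},{"x": -0.2,"y": -0.1,"z": 0.6,"rx": 0,"ry": 0,"rz": -0.146,"jaw": 0}]'

```text
clock: 3.25
tool_pos: [0.6286, 0.02, 0.1891]
eef_rot: [-0.492, 0.871, -0.0, -0.0]
contact_force: [-0.5, -0.9, 0.5]
opening: 0.002
finger_force: 0.0
```

send_rows --motion '[{"x": -0.1,"y": -0.1,"z": 0.6,"rx": 0,"ry": 0,"rz": -0.146,"jaw": 0},{"x": -0.1,"y": -0.2,"z": 0.6,"rx": 0,"ry": 0,"rz": -0.146,"jaw": 0},{"x": -0.1,"y": -0.2,"z": 0.6,"rx": 0,"ry": 0,"rz": -0.146,"jaw": 0},{"x": -0.1,"y": -0.2,"z": 0.6,"rx": 0,"ry": 0,"rz": -0.146,"jaw": 0},{"x": 0,"y": -0.2,"z": 0.6,"rx": 0,"ry": 0,"rz": -0.146,"jaw": 0}]'

```text
clock: 3.75
tool_pos: [0.6385, 0.022, 0.1591]
eef_rot: [0.771, -0.637, -0.0, 0.0]
contact_force: [-0.8, -0.1, 0.0]
opening: 0.002
finger_force: 0.0
```

send_rows --motion '[{"x": 0,"y": -0.2,"z": 0.6,"rx": 0,"ry": 0,"rz": -0.146,"jaw": 0},{"x": 0,"y": -0.2,"z": 0.6,"rx": 0,"ry": 0,"rz": -0.146,"jaw": 0},{"x": 0,"y": -0.2,"z": 0.6,"rx": 0,"ry": 0,"rz": -0.146,"jaw": 0},{"x": 0.1,"y": -0.2,"z": 0.6,"rx": 0,"ry": 0,"rz": -0.146,"jaw": 0},{"x": 0.1,"y": -0.2,"z": 0.6,"rx": 0,"ry": 0,"rz": -0.146,"jaw": 0}]'

```text
clock: 4.25
tool_pos: [0.5879, 0.0599, 0.1083]
eef_rot: [0.933, -0.359, 0.031, 0.006]
contact_force: [-0.8, -0.0, 0.4]
opening: 0.007
finger_force: 0.0
```

```bash
python3 -c "
from h import *
s=get_state();print(s['q'],s['opening'],s['tool_pos'],yaw(s))
w=snapshot('wrist');save(w,'w2.png',k=1.5);np.savez('w2.npz',**w)
plan((.651,.036,.083),-.646,5)"
```

```text
[ 0.45233901  1.29156368 -1.47141342  1.8013816   1.37982596  1.43248188
  2.65381827] 0.006934153057153533 [0.58788388 0.05990936 0.10830728] -0.7347606509872293
from [0.5821 0.0631 0.107 ] yaw -0.718
{'x': np.float64(1.39), 'y': np.float64(-0.5), 'z': np.float64(0.48), 'rz': np.float64(-0.014), 'jaw': 0}
{'x': np.float64(1.4), 'y': np.float64(-0.48), 'z': np.float64(0.48), 'rz': np.float64(-0.014), 'jaw': 0}
{'x': np.float64(1.41), 'y': np.float64(-0.46), 'z': np.float64(0.48), 'rz': np.float64(-0.014), 'jaw': 0}
{'x': np.float64(1.41), 'y': np.float64(-0.44), 'z': np.float64(0.48), 'rz': np.float64(-0.014), 'jaw': 0}
{'x': np.float64(1.42), 'y': np.float64(-0.42), 'z': np.float64(0.48), 'rz': np.float64(-0.014), 'jaw': 0}
```

View pics/w2.png

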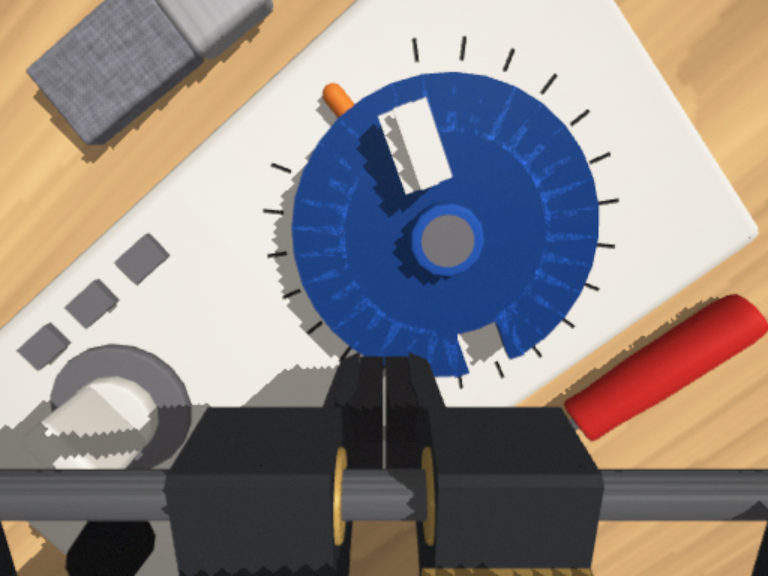

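The rz sense on joint 7 was opposite to my guess, so it ran into its range limit. The arm is safe and nothing was touched. I'll turn back clockwise to the inward-facing yaw, where joint 7 has the room it needs, rising first.

send_rows --motion '[{"x": 0,"y": 0,"z": -0.8,"rx": 0,"ry": 0,"rz": 0.05,"jaw": 0},{"x": 0,"y": 0,"z": -0.8,"rx": 0,"ry": 0,"rz": 0.1,"jaw": 0},{"x": 0,"y": 0,"z": -0.8,"rx": 0,"ry": 0,"rz": 0.14,"jaw": 0},{"x": 0,"y": 0,"z": -0.8,"rx": 0,"ry": 0,"rz": 0.14,"jaw": 0},{"x": 0,"y": 0,"z": -0.8,"rx": 0,"ry": 0,"rz": 0.14,"jaw": 0}]'

```text
clock: 4.8
tool_pos: [0.5868, 0.0615, 0.1514]
eef_rot: [0.792, -0.61, 0.033, -0.004]
contact_force: [-0.1, -0.9, -0.7]
opening: 0.007
finger_force: 0.0
```

```bash
python3 - <<'E'|sed 's/np.float64//g'
from h import *
s=get_state();p=s['tool_pos'];a=yaw(s);n=15;da=((2.618-a)%(2*np.pi)-2*np.pi)/n;d=(np.array([.651,.036,.15])-p)/n*100
print(s['q'],p,a,s['eef_rot'],da)
for i in range(n):
    c,t=np.cos(a+i*da),np.sin(a+i*da);print(round(c*d[0]+t*d[1],2),round(t*d[0]-c*d[1],2),round(-d[2],2))
E
```

```text
[ 0.45210762  1.20077012 -1.4636514   1.78409001  1.29144051  1.41249834
  2.10801786] [0.58682931 0.06147463 0.15136811] -1.313266460013611 [ 0.79195269 -0.60968749  0.03281499 -0.00390939] -0.156794589811065
0.27 -0.37 0.01
0.21 -0.41 0.01
0.15 -0.44 0.01
0.08 -0.45 0.01
0.0 -0.46 0.01
-0.07 -0.46 0.01
-0.14 -0.44 0.01
-0.21 -0.41 0.01
-0.27 -0.37 0.01
-0.32 -0.33 0.01
-0.37 -0.27 0.01
-0.41 -0.21 0.01
-0.44 -0.15 0.01
-0.45 -0.08 0.01
-0.46 -0.01 0.01
```

send_rows --motion '[{"x": 0.3,"y": -0.4,"z": 0,"rx": 0,"ry": 0,"rz": 0.149,"jaw": 0},{"x": 0.2,"y": -0.4,"z": 0,"rx": 0,"ry": 0,"rz": 0.149,"jaw": 0},{"x": 0.15,"y": -0.4,"z": 0,"rx": 0,"ry": 0,"rz": 0.149,"jaw": 0},{"x": 0.1,"y": -0.45,"z": 0,"rx": 0,"ry": 0,"rz": 0.149,"jaw": 0},{"x": 0,"y": -0.45,"z": 0,"rx": 0,"ry": 0,"rz": 0.149,"jaw": 0}]'

```text
clock: 5.3
tool_pos: [0.6083, 0.053, 0.1526]
eef_rot: [-0.516, 0.856, -0.029, 0.016]
contact_force: [-0.6, 0.1, -0.6]
opening: 0.006
finger_force: 0.0
```

send_rows --motion '[{"x": -0.1,"y": -0.45,"z": 0,"rx": 0,"ry": 0,"rz": 0.149,"jaw": 0},{"x": -0.15,"y": -0.45,"z": 0,"rx": 0,"ry": 0,"rz": 0.149,"jaw": 0},{"x": -0.2,"y": -0.4,"z": 0,"rx": 0,"ry": 0,"rz": 0.149,"jaw": 0},{"x": -0.3,"y": -0.4,"z": 0,"rx": 0,"ry": 0,"rz": 0.149,"jaw": 0},{"x": -0.3,"y": -0.35,"z": 0,"rx": 0,"ry": 0,"rz": 0.149,"jaw": 0}]'

```text
clock: 5.8
tool_pos: [0.6306, 0.0461, 0.1541]
eef_rot: [-0.169, 0.985, -0.021, 0.025]
contact_force: [0.6, -0.8, -0.6]
opening: 0.006
finger_force: 0.0
```

```bash
cat >> h.py <<'E'
from scipy.spatial.transform import Rotation as Ro
def plan2(tgt,yt,n):
    "rows in tool frame incl. tilt removal; yt unwrapped relative turn allowed"
    s=get_state();R=Ro.from_quat(s["eef_rot"]);p=np.array(s["tool_pos"])
    G=Ro.from_matrix([[np.cos(yt),np.sin(yt),0],[np.sin(yt),-np.cos(yt),0],[0,0,-1]])
    v=(R.inv()*G).as_rotvec();d=(np.array(tgt)-p)/n*100
    print("q",np.round(s["q"],2),"p",p.round(4),"yaw",round(np.degrees(yaw(s)),1),"F",np.round(s["contact_force"],1))
    for i in range(n):
        x=(R*Ro.from_rotvec(v*i/n)).inv().apply(d);print(np.round(x,2).tolist(),np.round(v/n,3).tolist())
E
python3 -c "
from h import *
plan2((.651,.036,.13),2.618,10)"
```

```text
q [ 0.43  1.14 -1.31  1.65  1.21  1.3   0.78] p [0.6306 0.0461 0.1541] yaw -160.5 F [ 0.6 -0.8 -0.6]
[-0.15, -0.15, 0.26] [-0.003, 0.006, 0.086]
[-0.16, -0.14, 0.25] [-0.003, 0.006, 0.086]
[-0.17, -0.12, 0.25] [-0.003, 0.006, 0.086]
[-0.19, -0.11, 0.25] [-0.003, 0.006, 0.086]
[-0.2, -0.09, 0.25] [-0.003, 0.006, 0.086]
[-0.21, -0.08, 0.25] [-0.003, 0.006, 0.086]
[-0.21, -0.06, 0.25] [-0.003, 0.006, 0.086]
[-0.22, -0.04, 0.25] [-0.003, 0.006, 0.086]
[-0.22, -0.02, 0.24] [-0.003, 0.006, 0.086]
[-0.23, -0.0, 0.24] [-0.003, 0.006, 0.086]
```

send_rows --motion '[{"x": -0.15,"y": -0.15,"z": 0.25,"rx": -0.003,"ry": 0.006,"rz": 0.086,"jaw": 0},{"x": -0.15,"y": -0.15,"z": 0.25,"rx": -0.003,"ry": 0.006,"rz": 0.086,"jaw": 0},{"x": -0.15,"y": -0.1,"z": 0.25,"rx": -0.003,"ry": 0.006,"rz": 0.086,"jaw": 0},{"x": -0.2,"y": -0.1,"z": 0.25,"rx": -0.003,"ry": 0.006,"rz": 0.086,"jaw": 0},{"x": -0.2,"y": -0.1,"z": 0.25,"rx": -0.003,"ry": 0.006,"rz": 0.086,"jaw": 0}]'

```text
clock: 6.3
tool_pos: [0.6405, 0.0413, 0.1421]
eef_rot: [0.044, 0.999, -0.011, 0.013]
contact_force: [0.1, 0.6, 0.4]
opening: 0.006
finger_force: 0.0
```

send_rows --motion '[{"x": -0.2,"y": -0.1,"z": 0.25,"rx": -0.003,"ry": 0.006,"rz": 0.086,"jaw": 0},{"x": -0.2,"y": -0.05,"z": 0.25,"rx": -0.003,"ry": 0.006,"rz": 0.086,"jaw": 0},{"x": -0.2,"y": -0.05,"z": 0.25,"rx": -0.003,"ry": 0.006,"rz": 0.086,"jaw": 0},{"x": -0.2,"y": 0,"z": 0.25,"rx": -0.003,"ry": 0.006,"rz": 0.086,"jaw": 0},{"x": -0.2,"y": 0,"z": 0.25,"rx": -0.003,"ry": 0.006,"rz": 0.086,"jaw": 0}]'

```text
clock: 6.8
tool_pos: [0.65, 0.0366, 0.1298]
eef_rot: [0.256, 0.967, 0.0, 0.001]
contact_force: [-0.7, -0.2, -0.4]
opening: 0.005
finger_force: 0.0
```

```bash
python3 -c "
from h import *
plan2((.651,.036,.083),2.618,5)
w=snapshot('wrist');save(w,'w3.png',k=1.5)"
```

```text
q [ 0.41  1.14 -1.2   1.55  1.11  1.24  0.07] p [0.65   0.0366 0.1298] yaw 150.3 F [-0.7 -0.2 -0.4]
[-0.02, -0.0, 0.94] [0.0, 0.0, 0.001]
[-0.02, -0.0, 0.94] [0.0, 0.0, 0.001]
[-0.02, -0.0, 0.94] [0.0, 0.0, 0.001]
[-0.02, -0.0, 0.94] [0.0, 0.0, 0.001]
[-0.02, -0.0, 0.94] [0.0, 0.0, 0.001]
```

View pics/w3.png

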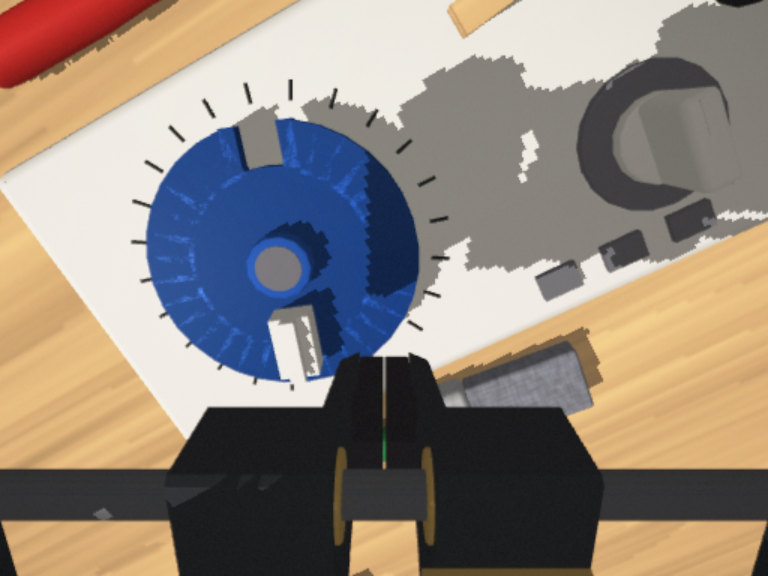

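send_rows --motion '[{"x": 0,"y": 0,"z": 0.9,"rx": 0,"ry": 0,"rz": 0,"jaw": 0},{"x": 0,"y": 0,"z": 0.9,"rx": 0,"ry": 0,"rz": 0,"jaw": 0},{"x": 0,"y": 0,"z": 0.9,"rx": 0,"ry": 0,"rz": 0,"jaw": 0},{"x": 0,"y": 0,"z": 0.9,"rx": 0,"ry": 0,"rz": 0,"jaw": 0},{"x": 0,"y": 0,"z": 1.0,"rx": 0,"ry": 0,"rz": 0,"jaw": 0}]'

```text
clock: 7.35
tool_pos: [0.6498, 0.0373, 0.0831]
eef_rot: [0.254, 0.967, 0.001, 0.001]
contact_force: [0.0, 0.3, 0.7]
opening: 0.007
finger_force: 0.0
```

```bash
cat >> h.py <<'E'
C=np.array([.606,.0135])
def arc(th0,th1,T,y0,y1,n,r=.033,z=.0835):
    "tab angle th0->th1 (deg), finger at radius r, T ahead of tab's mid plane (anticlockwise side), tool yaw y0->y1"
    s=get_state();R=Ro.from_quat(s["eef_rot"]);p=np.array(s["tool_pos"])
    print("q",np.round(s["q"],2),"p",p.round(4),"yaw",round(np.degrees(yaw(s)),1),"F",np.round(s["contact_force"],1))
    for i in range(1,n+1):
        t=np.radians(th0+(th1-th0)*i/n);y=np.radians(y0+(y1-y0)*i/n)
        g=np.r_[C+r*np.array([np.cos(t),np.sin(t)])+T*np.array([-np.sin(t),np.cos(t)]),z]
        G=Ro.from_matrix([[np.cos(y),np.sin(y),0],[np.sin(y),-np.cos(y),0],[0,0,-1]])
        print(np.round(R.inv().apply(g-p)*100,2).tolist(),np.round((R.inv()*G).as_rotvec(),3).tolist());R,p=G,g
E
python3 -c "
from h import *
arc(-22,-22,.020,150,150,5)
arc(-22,-62,.020,150,116,10)"
```

```text
q [ 0.4   1.2  -1.16  1.57  1.17  1.19  0.04] p [0.6498 0.0373 0.0831] yaw 150.6 F [0.  0.3 0.7]
[-0.36, -1.81, -0.04] [0.001, 0.001, 0.01]
[0.0, 0.0, 0.0] [0.0, 0.0, 0.0]
[0.0, 0.0, 0.0] [0.0, 0.0, 0.0]
[0.0, 0.0, 0.0] [0.0, 0.0, 0.0]
[0.0, 0.0, 0.0] [0.0, 0.0, 0.0]
q [ 0.4   1.2  -1.16  1.57  1.17  1.19  0.04] p [0.6498 0.0373 0.0831] yaw 150.6 F [0.  0.3 0.7]
[-0.52, -2.03, -0.05] [0.001, 0.001, 0.07]
[-0.16, -0.22, 0.0] [0.0, 0.0, 0.059]
[-0.16, -0.22, 0.0] [0.0, 0.0, 0.059]
[-0.16, -0.22, 0.0] [0.0, 0.0, 0.059]
[-0.15, -0.22, 0.0] [0.0, 0.0, 0.059]
[-0.15, -0.22, 0.0] [0.0, 0.0, 0.059]
[-0.15, -0.22, 0.0] [0.0, 0.0, 0.059]
[-0.15, -0.23, 0.0] [0.0, 0.0, 0.059]
[-0.14, -0.23, 0.0] [0.0, 0.0, 0.059]
[-0.14, -0.23, 0.0] [0.0, 0.0, 0.059]
```

send_rows --motion '[{"x": -0.1,"y": -0.4,"z": 0,"rx": 0,"ry": 0,"rz": 0.01,"jaw": 0},{"x": -0.1,"y": -0.4,"z": 0,"rx": 0,"ry": 0,"rz": 0,"jaw": 0},{"x": -0.1,"y": -0.4,"z": 0,"rx": 0,"ry": 0,"rz": 0,"jaw": 0},{"x": 0,"y": -0.3,"z": 0,"rx": 0,"ry": 0,"rz": 0,"jaw": 0},{"x": 0,"y": -0.3,"z": 0,"rx": 0,"ry": 0,"rz": 0,"jaw": 0}]'

```text
clock: 7.85
tool_pos: [0.6442, 0.02, 0.0847]
eef_rot: [0.259, 0.966, 0.001, 0.002]
contact_force: [1.9, 0.5, -0.4]
opening: 0.007
finger_force: 0.6
```

send_rows --motion '[{"x": -0.15,"y": -0.22,"z": 0,"rx": 0,"ry": 0,"rz": 0.06,"jaw": 0},{"x": -0.15,"y": -0.22,"z": 0,"rx": 0,"ry": 0,"rz": 0.06,"jaw": 0},{"x": -0.15,"y": -0.22,"z": 0,"rx": 0,"ry": 0,"rz": 0.06,"jaw": 0},{"x": -0.15,"y": -0.22,"z": 0,"rx": 0,"ry": 0,"rz": 0.06,"jaw": 0},{"x": -0.15,"y": -0.22,"z": 0,"rx": 0,"ry": 0,"rz": 0.06,"jaw": 0}]'

```text
clock: 8.35
tool_pos: [0.6431, 0.0073, 0.0846]
eef_rot: [0.401, 0.916, 0.001, 0.001]
contact_force: [0.4, 1.4, 0.6]
opening: 0.001
finger_force: 0.6
```

send_rows --motion '[{"x": -0.15,"y": -0.22,"z": 0,"rx": 0,"ry": 0,"rz": 0.06,"jaw": 0},{"x": -0.15,"y": -0.22,"z": 0,"rx": 0,"ry": 0,"rz": 0.06,"jaw": 0},{"x": -0.15,"y": -0.23,"z": 0,"rx": 0,"ry": 0,"rz": 0.06,"jaw": 0},{"x": -0.14,"y": -0.23,"z": 0,"rx": 0,"ry": 0,"rz": 0.06,"jaw": 0},{"x": -0.14,"y": -0.23,"z": 0,"rx": 0,"ry": 0,"rz": 0.06,"jaw": 0}]'

```text
clock: 8.85
tool_pos: [0.6384, -0.0048, 0.0846]
eef_rot: [0.534, 0.846, 0.002, 0.001]
contact_force: [0.8, 1.7, 0.9]
opening: 0.003
finger_force: 0.7
```

```bash
python3 -c "
from h import *
arc(-62,-102,.020,116,82,10)
w=snapshot('wrist');save(w,'w4.png',k=1.5)"
```

```text
q [ 0.45  1.15 -1.08  1.62  1.13  1.11 -0.51] p [ 0.6384 -0.0048  0.0846] yaw 115.5 F [0.8 1.7 0.9]
[-0.3, -0.22, 0.11] [0.004, -0.001, 0.051]
[-0.14, -0.23, 0.0] [0.0, 0.0, 0.059]
[-0.13, -0.23, 0.0] [0.0, 0.0, 0.059]
[-0.13, -0.23, 0.0] [0.0, 0.0, 0.059]
[-0.13, -0.24, 0.0] [0.0, 0.0, 0.059]
[-0.13, -0.24, 0.0] [0.0, 0.0, 0.059]
[-0.12, -0.24, 0.0] [0.0, 0.0, 0.059]
[-0.12, -0.24, 0.0] [0.0, 0.0, 0.059]
[-0.12, -0.24, 0.0] [0.0, 0.0, 0.059]
[-0.12, -0.24, 0.0] [0.0, 0.0, 0.059]
```

View pics/w4.png

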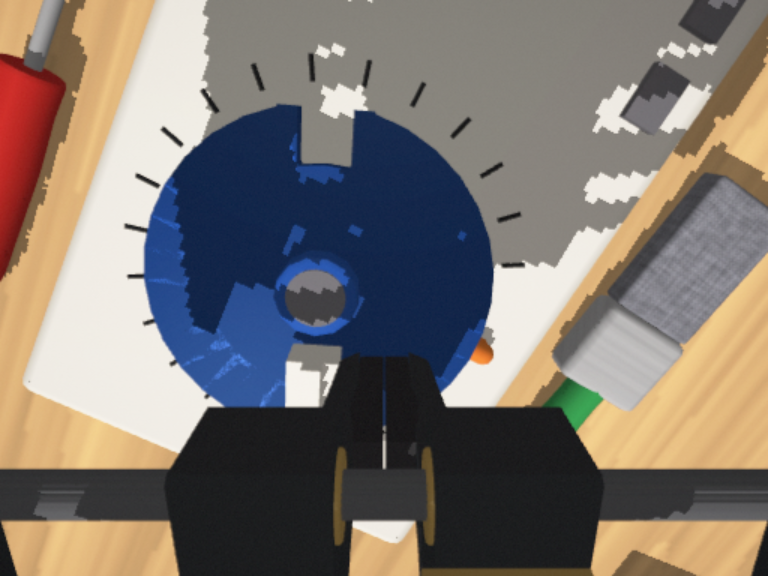

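The dial follows: the notch is now at (327,135), opposite the tab, and the finger is against the tab's anticlockwise side. Continuing the arc.

send_rows --motion '[{"x": -0.2,"y": -0.22,"z": 0,"rx": 0,"ry": 0,"rz": 0.06,"jaw": 0},{"x": -0.18,"y": -0.23,"z": 0,"rx": 0,"ry": 0,"rz": 0.06,"jaw": 0},{"x": -0.16,"y": -0.23,"z": 0,"rx": 0,"ry": 0,"rz": 0.06,"jaw": 0},{"x": -0.13,"y": -0.23,"z": 0,"rx": 0,"ry": 0,"rz": 0.06,"jaw": 0},{"x": -0.13,"y": -0.24,"z": 0,"rx": 0,"ry": 0,"rz": 0.06,"jaw": 0}]'

```text
clock: 9.4
tool_pos: [0.6304, -0.0164, 0.0845]
eef_rot: [0.654, 0.757, 0.002, 0.001]
contact_force: [1.8, 0.8, 0.0]
opening: 0.003
finger_force: 0.6
```

send_rows --motion '[{"x": -0.13,"y": -0.24,"z": 0,"rx": 0,"ry": 0,"rz": 0.06,"jaw": 0},{"x": -0.12,"y": -0.24,"z": 0,"rx": 0,"ry": 0,"rz": 0.06,"jaw": 0},{"x": -0.12,"y": -0.24,"z": 0,"rx": 0,"ry": 0,"rz": 0.06,"jaw": 0},{"x": -0.12,"y": -0.24,"z": 0,"rx": 0,"ry": 0,"rz": 0.06,"jaw": 0},{"x": -0.12,"y": -0.24,"z": 0,"rx": 0,"ry": 0,"rz": 0.06,"jaw": 0}]'

```text
clock: 9.9
tool_pos: [0.6187, -0.0231, 0.0844]
eef_rot: [0.76, 0.65, 0.002, 0.001]
contact_force: [1.4, 0.3, 0.6]
opening: 0.004
finger_force: 0.6
```

```bash
cat >> h.py <<'E'
def notch():
    "dial angle of the tab from the notch: grey/white gap on circle r 44..52 at disc height, seen in wrist view"
    w=snapshot('wrist');T=np.array(w["extrinsics"]);f=192/np.tan(np.radians(w["vertical_fov"])/2)
    h=cv2.cvtColor(w["img"],cv2.COLOR_RGB2HSV);out=[]
    for r in(.043,.047,.051):
      g=[]
      for a in np.arange(-180,180,1.):
        P=T[:3,:3].T@(np.r_[C+r*np.array([np.cos(np.radians(a)),np.sin(np.radians(a))]),.069]-T[:3,3])
        u,v=int(round(w["cx"]-f*P[0]/P[2])),int(round(w["cy"]+f*P[1]/P[2]))
        if 0<=u<512 and 0<=v<236 and h[v,u,1]<100 and h[v,u,2]>60: g.append(a)
      out.append((r,g))
    return w,out
def runs(g):
    g=np.array(g);
    return [(k[0],k[-1]) for k in np.split(g,np.where(np.diff(g)>2)[0]+1) if len(k)>3] if len(g) else []
E
python3 -c "
from h import *
w,o=notch();save(w,'w5.png',k=1.5)
for r,g in o: print(r,runs(g))
arc(-102,-142,.020,82,48,10)"
```

```text
0.043 [(np.float64(61.0), np.float64(81.0))]
0.047 [(np.float64(62.0), np.float64(80.0))]
0.051 [(np.float64(62.0), np.float64(79.0))]
q [ 0.46  1.1  -0.99  1.68  1.08  1.   -1.09] p [ 0.6183 -0.0233  0.0844] yaw 81.0 F [ 0.8 -0.4 -0.8]
[-0.07, -0.21, 0.09] [0.003, -0.001, 0.042]
[-0.11, -0.24, 0.0] [0.0, 0.0, 0.059]
[-0.11, -0.25, 0.0] [0.0, 0.0, 0.059]
[-0.11, -0.25, 0.0] [0.0, 0.0, 0.059]
[-0.1, -0.25, 0.0] [0.0, 0.0, 0.059]
[-0.1, -0.25, 0.0] [0.0, 0.0, 0.059]
[-0.1, -0.25, 0.0] [0.0, 0.0, 0.059]
[-0.1, -0.25, 0.0] [0.0, 0.0, 0.059]
[-0.09, -0.25, 0.0] [0.0, 0.0, 0.059]
[-0.09, -0.25, 0.0] [0.0, 0.0, 0.059]
```

send_rows --motion '[{"x": -0.14,"y": -0.24,"z": 0,"rx": 0,"ry": 0,"rz": 0.06,"jaw": 0},{"x": -0.14,"y": -0.24,"z": 0,"rx": 0,"ry": 0,"rz": 0.06,"jaw": 0},{"x": -0.14,"y": -0.25,"z": 0,"rx": 0,"ry": 0,"rz": 0.06,"jaw": 0},{"x": -0.14,"y": -0.25,"z": 0,"rx": 0,"ry": 0,"rz": 0.06,"jaw": 0},{"x": -0.13,"y": -0.25,"z": 0,"rx": 0,"ry": 0,"rz": 0.06,"jaw": 0}]'

```text
clock: 10.45
tool_pos: [0.605, -0.0266, 0.0843]
eef_rot: [0.848, 0.53, 0.001, 0.001]
contact_force: [1.5, 0.8, -0.3]
opening: 0.005
finger_force: 0.6
```

send_rows --motion '[{"x": -0.13,"y": -0.25,"z": 0,"rx": 0,"ry": 0,"rz": 0.06,"jaw": 0},{"x": -0.13,"y": -0.25,"z": 0,"rx": 0,"ry": 0,"rz": 0.06,"jaw": 0},{"x": -0.13,"y": -0.25,"z": 0,"rx": 0,"ry": 0,"rz": 0.06,"jaw": 0},{"x": -0.12,"y": -0.25,"z": 0,"rx": 0,"ry": 0,"rz": 0.06,"jaw": 0},{"x": -0.12,"y": -0.25,"z": 0,"rx": 0,"ry": 0,"rz": 0.06,"jaw": 0}]'

```text
clock: 10.95
tool_pos: [0.5911, -0.0254, 0.0842]
eef_rot: [0.918, 0.397, 0.001, 0.0]
contact_force: [1.3, -1.2, -0.4]
opening: 0.004
finger_force: 0.5
```

```bash
python3 -c "
from h import *
w,o=notch();save(w,'w6.png',k=1.5)
for r,g in o: print(r,runs(g))
n=np.mean([np.mean(k) for r,g in o for k in runs(g)]);print(n)
arc(n-180,-174,.024,47,26,7)"
```

```text
0.043 [(np.float64(25.0), np.float64(45.0))]
0.047 [(np.float64(25.0), np.float64(44.0))]
0.051 [(np.float64(26.0), np.float64(43.0))]
34.666666666666664
q [ 0.43  1.03 -0.88  1.77  1.03  0.88 -1.7 ] p [ 0.5906 -0.0252  0.0843] yaw 46.7 F [ 1.5 -0.6  0.3]
[0.04, -0.14, 0.08] [0.002, -0.002, 0.047]
[-0.1, -0.27, 0.0] [0.0, 0.0, 0.052]
[-0.1, -0.27, 0.0] [0.0, 0.0, 0.052]
[-0.09, -0.28, 0.0] [0.0, 0.0, 0.052]
[-0.09, -0.28, 0.0] [0.0, 0.0, 0.052]
[-0.08, -0.28, 0.0] [0.0, 0.0, 0.052]
[-0.08, -0.28, 0.0] [0.0, 0.0, 0.052]
```

send_rows --motion '[{"x": -0.04,"y": -0.25,"z": 0,"rx": 0,"ry": 0,"rz": 0.05,"jaw": 0},{"x": -0.08,"y": -0.27,"z": 0,"rx": 0,"ry": 0,"rz": 0.05,"jaw": 0},{"x": -0.08,"y": -0.27,"z": 0,"rx": 0,"ry": 0,"rz": 0.05,"jaw": 0},{"x": -0.09,"y": -0.28,"z": 0,"rx": 0,"ry": 0,"rz": 0.05,"jaw": 0},{"x": -0.09,"y": -0.28,"z": 0,"rx": 0,"ry": 0,"rz": 0.05,"jaw": 0}]'

```text
clock: 11.5
tool_pos: [0.5793, -0.0178, 0.0841]
eef_rot: [0.96, 0.28, 0.001, 0.0]
contact_force: [1.2, -1.1, -0.1]
opening: 0.004
finger_force: 0.5
```

send_rows --motion '[{"x": -0.08,"y": -0.28,"z": 0,"rx": 0,"ry": 0,"rz": 0.05,"jaw": 0},{"x": -0.08,"y": -0.28,"z": 0,"rx": 0,"ry": 0,"rz": 0.05,"jaw": 0},{"x": 0,"y": 0,"z": 0,"rx": 0,"ry": 0,"rz": 0,"jaw": 0},{"x": 0,"y": 0,"z": 0,"rx": 0,"ry": 0,"rz": 0,"jaw": 0},{"x": 0,"y": 0,"z": 0,"rx": 0,"ry": 0,"rz": 0,"jaw": 0}]'

```text
clock: 12.0
tool_pos: [0.5747, -0.0135, 0.0839]
eef_rot: [0.973, 0.233, 0.001, -0.0]
contact_force: [0.2, -0.8, 0.9]
opening: 0.002
finger_force: 0.2
```

```bash
python3 -c "
from h import *
w,o=notch();save(w,'w7.png',k=1.5)
for r,g in o: print(r,runs(g))
n=np.mean([np.mean(k) for r,g in o for k in runs(g)]);print(n)
arc(n-180,-183,.023,26,18,3)"
```

```text
0.043 [(np.float64(3.0), np.float64(16.0))]
0.047 [(np.float64(3.0), np.float64(15.0))]
0.051 [(np.float64(3.0), np.float64(14.0))]
9.0
q [ 0.39  0.99 -0.81  1.82  1.    0.8  -2.07] p [ 0.5747 -0.0135  0.0839] yaw 26.9 F [ 0.3 -0.5  0.2]
[0.09, -0.09, 0.04] [0.0, -0.002, 0.062]
[-0.07, -0.27, 0.0] [0.0, 0.0, 0.047]
[-0.06, -0.27, 0.0] [0.0, 0.0, 0.047]
```

View pics/w7.png

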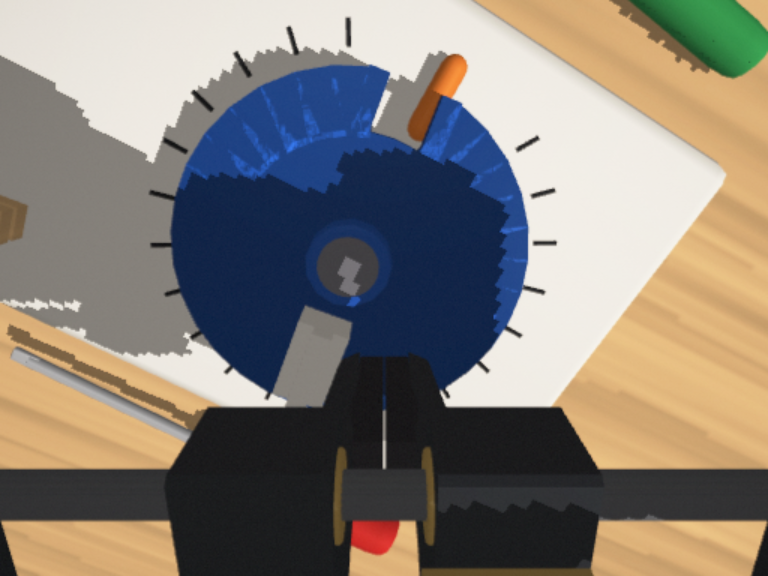

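The notch has begun to cover the orange key: gap at (400,105), key at (437,100). About 9° is left.

send_rows --motion '[{"x": -0.06,"y": -0.2,"z": 0,"rx": 0,"ry": 0,"rz": 0.04,"jaw": 0},{"x": -0.06,"y": -0.2,"z": 0,"rx": 0,"ry": 0,"rz": 0.04,"jaw": 0},{"x": -0.05,"y": -0.2,"z": 0,"rx": 0,"ry": 0,"rz": 0.03,"jaw": 0},{"x": 0,"y": 0,"z": 0,"rx": 0,"ry": 0,"rz": 0,"jaw": 0},{"x": 0,"y": 0,"z": 0,"rx": 0,"ry": 0,"rz": 0,"jaw": 0}]'

```text
clock: 12.55
tool_pos: [0.5707, -0.0087, 0.0839]
eef_rot: [0.984, 0.179, 0.001, -0.0]
contact_force: [0.3, -0.8, -0.6]
opening: 0.007
finger_force: 0.2
```

```bash
sed -i 's/h\[v,u,1\]<100 and h\[v,u,2\]>60/not (100<h[v,u,0]<130 and h[v,u,1]>110)/' h.py; python3 -c "
from h import *
w,o=notch();save(w,'w8.png',k=1.5)
for r,g in o: print(r,runs(g))
h=cv2.cvtColor(w['img'],cv2.COLOR_RGB2HSV);m=(h[...,0]<14)&(h[...,1]>190);m[150:]=0;m[:,:240]=0;m[:,340:]=0
p=np.argwhere(m)[:,::-1];print(len(p))
P=np.array([onz(w,u,v,.057)[:2]-C for u,v in p]);r=np.hypot(*P.T);a=np.degrees(np.arctan2(P[:,1],P[:,0]));print(r.min(),r.max(),a.min(),a.max(),a.mean(),np.mean(a[r>.056]))
s=get_state();print(s['tool_pos'],yaw(s))"
```

```text
0.043 [(np.float64(-13.0), np.float64(8.0))]
0.047 [(np.float64(-12.0), np.float64(7.0))]
0.051 [(np.float64(-11.0), np.float64(6.0))]
884
0.04076237063441565 0.06758049060327043 -7.467643531453181 1.7794967363998453 -2.7149243397589795 -2.5797775156363207
[ 0.57071253 -0.00866205  0.08382455] 0.35873113137193835
```

View pics/w8.png

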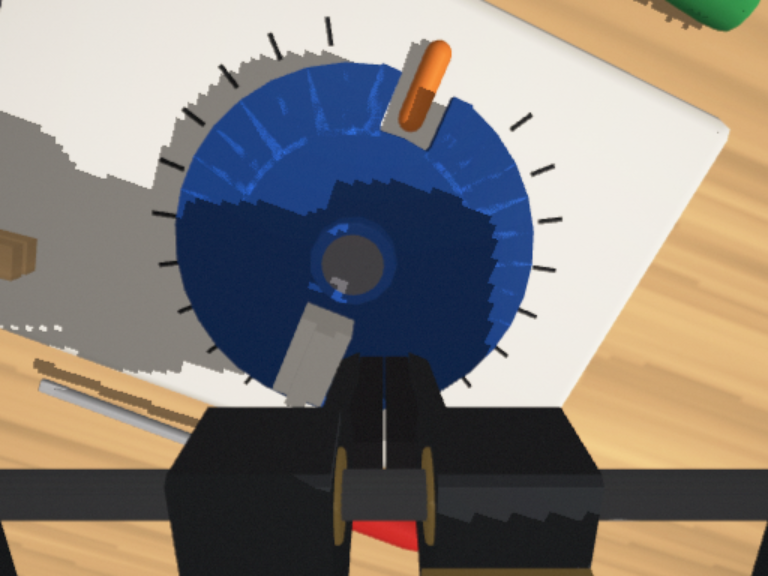

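Notch at -2.5°, key at -2.65°: aligned. Backing off the tab, rising, and going over the hub.

send_rows --motion '[{"x": 0,"y": 0.4,"z": 0,"rx": 0,"ry": 0,"rz": 0,"jaw": 0},{"x": 0,"y": 0.6,"z": 0,"rx": 0,"ry": 0,"rz": 0,"jaw": 0},{"x": 0,"y": 0,"z": -1.0,"rx": 0,"ry": 0,"rz": 0,"jaw": 0},{"x": 0,"y": 0,"z": -1.5,"rx": 0,"ry": 0,"rz": 0,"jaw": 0},{"x": 0,"y": 0,"z": -1.0,"rx": 0,"ry": 0,"rz": 0,"jaw": 0}]'

```text
clock: 13.1
tool_pos: [0.5747, -0.0174, 0.1209]
eef_rot: [0.984, 0.178, 0.002, -0.0]
contact_force: [-0.3, 0.3, -0.2]
opening: 0.002
finger_force: 0.0
```

```bash
python3 -c "
from h import *
plan2((.609,.0135,.115),np.radians(20.6),5)
w,o=notch()
for r,g in o: print(r,runs(g))"
```

```text
q [ 0.41  0.93 -0.83  1.81  0.92  0.84 -2.11] p [ 0.5747 -0.0174  0.1209] yaw 20.5 F [-0.3  0.3 -0.2]
[0.86, -0.34, 0.12] [-0.0, -0.001, -0.0]
[0.86, -0.34, 0.12] [-0.0, -0.001, -0.0]
[0.86, -0.34, 0.12] [-0.0, -0.001, -0.0]
[0.86, -0.34, 0.12] [-0.0, -0.001, -0.0]
[0.86, -0.34, 0.12] [-0.0, -0.001, -0.0]
0.043 [(np.float64(-180.0), np.float64(-172.0)), (np.float64(-13.0), np.float64(7.0)), (np.float64(165.0), np.float64(179.0))]
0.047 [(np.float64(-180.0), np.float64(-173.0)), (np.float64(-12.0), np.float64(6.0)), (np.float64(167.0), np.float64(179.0))]
0.051 [(np.float64(-180.0), np.float64(-173.0)), (np.float64(-11.0), np.float64(5.0)), (np.float64(168.0), np.float64(179.0))]
```

send_rows --motion '[{"x": 0.9,"y": -0.3,"z": 0,"rx": 0,"ry": 0,"rz": 0,"jaw": 0},{"x": 0.9,"y": -0.3,"z": 0,"rx": 0,"ry": 0,"rz": 0,"jaw": 0},{"x": 0.9,"y": -0.3,"z": 0,"rx": 0,"ry": 0,"rz": 0,"jaw": 0},{"x": 0.8,"y": -0.4,"z": 0,"rx": 0,"ry": 0,"rz": 0,"jaw": 0},{"x": 0.8,"y": -0.4,"z": 0,"rx": 0,"ry": 0,"rz": 0,"jaw": 0}]'

```text
clock: 13.65
tool_pos: [0.6089, 0.014, 0.1186]
eef_rot: [0.984, 0.178, 0.001, -0.0]
contact_force: [0.8, 0.2, -0.1]
opening: 0.004
finger_force: 0.0
```

send_rows --motion '[{"x": 0,"y": 0,"z": 0.8,"rx": 0,"ry": 0,"rz": 0,"jaw": 0},{"x": 0,"y": 0,"z": 0.8,"rx": 0,"ry": 0,"rz": 0,"jaw": 0},{"x": 0,"y": 0,"z": 0.8,"rx": 0,"ry": 0,"rz": 0,"jaw": 0},{"x": 0,"y": 0,"z": 0.5,"rx": 0,"ry": 0,"rz": 0,"jaw": 0},{"x": 0,"y": 0,"z": 0,"rx": 0,"ry": 0,"rz": 0,"jaw": 0}]'

```text
clock: 14.15
tool_pos: [0.6079, 0.0125, 0.0891]
eef_rot: [0.984, 0.178, 0.0, -0.0]
contact_force: [-0.9, 0.0, 0.2]
opening: 0.005
finger_force: 0.0
```

send_rows --motion '[{"x": 0,"y": 0,"z": 0.2,"rx": 0,"ry": 0,"rz": 0,"jaw": 0},{"x": 0,"y": 0,"z": 0.2,"rx": 0,"ry": 0,"rz": 0,"jaw": 0},{"x": 0,"y": 0,"z": 0.2,"rx": 0,"ry": 0,"rz": 0,"jaw": 0},{"x": 0,"y": 0,"z": 0.2,"rx": 0,"ry": 0,"rz": 0,"jaw": 0},{"x": 0,"y": 0,"z": 0.2,"rx": 0,"ry": 0,"rz": 0,"jaw": 0}]'

```text
clock: 14.65
tool_pos: [0.6085, 0.0128, 0.0808]
eef_rot: [0.984, 0.178, 0.001, 0.0]
contact_force: [-1.8, -1.0, 7.5]
opening: 0.003
finger_force: 3.6
```

Sliding at 7.5 N, as expected. Continuing gently until it stops hard.

send_rows --motion '[{"x": 0,"y": 0,"z": 0.1,"rx": 0,"ry": 0,"rz": 0,"jaw": 0},{"x": 0,"y": 0,"z": 0.1,"rx": 0,"ry": 0,"rz": 0,"jaw": 0},{"x": 0,"y": 0,"z": 0.1,"rx": 0,"ry": 0,"rz": 0,"jaw": 0},{"x": 0,"y": 0,"z": 0.1,"rx": 0,"ry": 0,"rz": 0,"jaw": 0},{"x": 0,"y": 0,"z": 0,"rx": 0,"ry": 0,"rz": 0,"jaw": 0}]'

```text
clock: 15.15
tool_pos: [0.6087, 0.0129, 0.0801]
eef_rot: [0.984, 0.178, 0.002, 0.001]
contact_force: [-9.0, -3.4, 30.2]
opening: 0.009
finger_force: 14.9
```

Hard stop at TCP 0.0801, which puts the tip at 0.069, the home height. Lifting clear and checking.

send_rows --motion '[{"x": 0,"y": 0,"z": -0.5,"rx": 0,"ry": 0,"rz": 0,"jaw": 0},{"x": 0,"y": 0,"z": -1,"rx": 0,"ry": 0,"rz": 0,"jaw": 0},{"x": 0,"y": 0,"z": -2,"rx": 0,"ry": 0,"rz": 0,"jaw": 0},{"x": -1,"y": 0,"z": -2,"rx": 0,"ry": 0,"rz": 0,"jaw": 0},{"x": -2,"y": 0,"z": -2,"rx": 0,"ry": 0,"rz": 0,"jaw": 0}]'

```text
clock: 15.65
tool_pos: [0.5811, 0.0033, 0.1518]
eef_rot: [0.984, 0.178, 0.002, -0.001]
contact_force: [0.0, -0.3, 0.8]
opening: 0.005
finger_force: 0.0
```

send_rows --motion '[{"x": -1,"y": 0,"z": -1,"rx": 0,"ry": 0,"rz": 0,"jaw": 0},{"x": 0,"y": 0,"z": 0,"rx": 0,"ry": 0,"rz": 0,"jaw": 0},{"x": 0,"y": 0,"z": 0,"rx": 0,"ry": 0,"rz": 0,"jaw": 0},{"x": 0,"y": 0,"z": 0,"rx": 0,"ry": 0,"rz": 0,"jaw": 0},{"x": 0,"y": 0,"z": 0,"rx": 0,"ry": 0,"rz": 0,"jaw": 0}]'

```text
clock: 16.15
tool_pos: [0.5711, -0.0008, 0.1601]
eef_rot: [0.984, 0.178, 0.001, -0.0]
contact_force: [0.2, 0.5, 0.1]
opening: 0.007
finger_force: 0.0
```

```bash
python3 -c "
from h import *
w,o=notch();save(w,'w9.png',k=1.5)
for r,g in o: print(r,runs(g))
print(get_state()['tool_pos'],get_state()['contact_force'])"
```

```text
0.043 [(np.float64(-180.0), np.float64(-171.0)), (np.float64(-12.0), np.float64(8.0)), (np.float64(167.0), np.float64(179.0))]
0.047 [(np.float64(-180.0), np.float64(-172.0)), (np.float64(-11.0), np.float64(7.0)), (np.float64(168.0), np.float64(179.0))]
0.051 [(np.float64(-179.0), np.float64(-163.0)), (np.float64(-157.0), np.float64(-130.0)), (np.float64(-10.0), np.float64(6.0)), (np.float64(157.0), np.float64(179.0))]
[ 0.57103794 -0.00076022  0.16014171] [ 0.23856297 -0.64838241 -0.13279106]
```

View pics/w9.png

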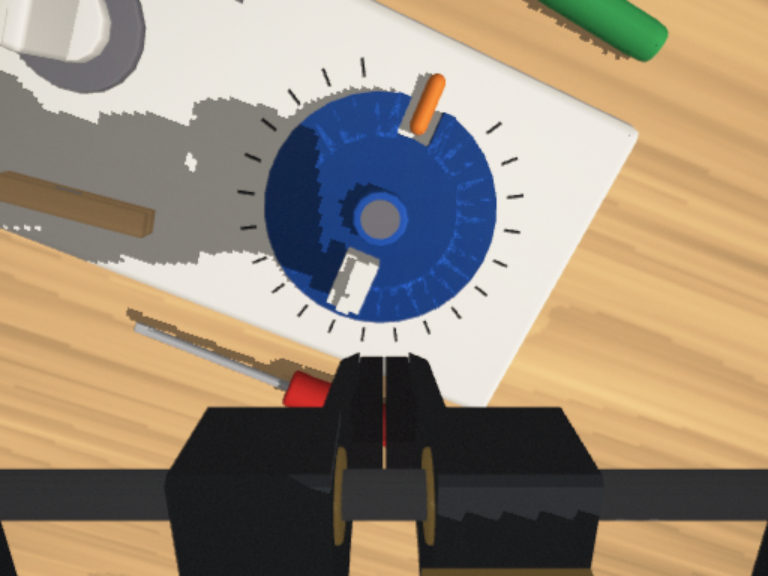

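The dial is down, with the key at (428,105) centred in the notch and the robot clear. Handing in.

```bash
python3 -c "
from plant import *
print(finish_job())"
```

```text
the job is handed in; nothing more can be done
None
```

I turned the dial clockwise by its tab until the notch lay over the key, pressed it home to a hard stop, moved the arm clear and handed the job in at about 16 s; no verdict was shown.

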